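Find the softest bead-setting stand and mark it

ROBOT

A 6-joint arm with a two-finger parallel gripper is mounted at the origin on the work surface. World frame = base frame: x ahead of the robot, y to its left, z up, the work surface at z = 0. Lengths are in m, angles in rad, forces in N, time in s.
With the tool pointing down it reaches from about 0.275 to 0.875 m from the base axis. Payload 12.5 kg.
Tool frame: the origin (TCP) lies on the centre line of the jaws, within the pads' length; the fingertips stand r.finger_overhang ahead of it and the grasp point (between the pads) lies 3 mm ahead of it (r.finger_overhang is the distance from the TCP to the fingertips, in m); z points along the fingers, y is the direction in which the jaws open and shut (so a half turn about z gives the same grasp; the last joint's range is limited). The gripper opens to 85 mm and grips with 20 to 120 N. Pads are 22 mm wide; open, the fingers measure 114 mm over their backs; the gripper's body (76 mm by 85 mm) begins 54 mm behind the grasp point. The pads swing forward as they close: fully open they stand 13 mm farther back than shut.
Start: joints at [1.14, 0.351, 1.652, -0, 1.139, -0.085], TCP at [0.186, 0.517, 0.253] pointing down, gripper open.
Joint ranges: [-2.75, 2.75], [-0.79, 2.1], [0.01, 2.65], [-1.57, 4.71], [0.07, 3.14], [-2.87, 2.87]. Speed limits (rad/s): [2.22, 2.22, 2.79, 3.14, 3.14, 3.14].

INTERFACE

Orientations are given as a unit quaternion [x, y, z, w].
In Python, from cell import r, optics gives the robot as it stands. The module is installed in compiled form; this text tells all that it offers. Calls block until the motion is done:
- r.move_to(position, orientation): joint-space move of the TCP to a pose.
- r.move_linear(position, rot=None, vel=0.15): straight line of the TCP; rot=None keeps the orientation; vel is the mean speed in m/s.
- r.set_joints(angles): joint-space move.
- r.set_gripper(opening, squeeze=None): opening from 0.0 (shut) to 1.0 (fully open); squeeze is the grip in N (None keeps the last); returns when the fingers have stopped.
- r.sleep(seconds).
- r.inverse_kinematics(position, orientation): joint angles nearest the present ones, or None.
- optics.get_image(name): name is "scene" or "top" or "wrist"; returns a dict with "pixels" (400x640x3 uint8, red, green, blue), "depth" (400x640 float32, m along the optical axis (not along the pixel's ray), 0 where there is no reading), "fx", "fy", "cx", "cy" (pixels), "camera_from_world" (4x4, takes a point from world to camera coordinates); the wrist camera has in their place "mount" (4x4, takes a point from camera to tool coordinates, whose origin is the TCP and whose axes are the flange's). Camera axes: x right, y down, z forward; pixel columns grow to the right and rows downward; lengths in m; the calibration is good to about 2 mm. A picture is of the moment at which its call begins: read the wrist's pose just before it.
A pose or a line that the arm cannot do raises r.PlanningError and nothing moves.
- r.hand_in(): hands the job in, once; it reports no verdict.
Readings, each from a call of its own:
- r.current_t(): time.
- r.current_q(): joint angles.
- r.current_qvel(): joint speeds.
- r.current_effort(): joint torques, N m.
- r.current_tool_pos(): TCP position.
- r.current_ee_rot(): TCP orientation.
- r.current_contact_force(): force on the tool from outside, world axes, zero at the start.
- r.current_torque(): the same for the moment, N m.
- r.current_opening(): opening from 0.0 (shut) to 1.0 (fully open).
Only numpy, scipy, OpenCV 4.12 (cv2) and the standard library are available. Lean on these libraries where they do the work, as an engineer would, in place of code of your own. Each camera call takes 0.05 s, during which the arm holds its last target. There are 200 camera calls.

TASK

Three look-alike bead-setting stands are bolted to the table, each with a round spring-mounted pad and, behind it, a tag that can be pushed down. With closed fingertips press each of the three pads about a centimetre down to feel which spring is the softest, and only when all three have been tried push the tag of the softest one fully down onto its block; leave the other two tags up. Nothing is to be picked up or pushed about: leave the other things on the table where they are, and finish clear of everything.

Things in the scene. Friction and masses are not known exactly. Their poses are not given: they have to be found in the camera images.
- spot_left: the left of three fixed black rubber spots, 156 x 106 x 4 mm (left is +y); origin under its centre, own x lengthwise away from the robot, z up. A stand (base 140 x 90 mm) is bolted on it: pad at own x = -30 mm, tag at +45 mm, a low scale with a brass drag pointer at own y = +35 to +45 mm beside the pad. The stands look alike; which spring is on which spot changes each time
- left_pad (a point): where the top centre of the left stand's pad is at rest, 74 mm above the table (this point stays when the pad moves). A level rubber-topped disc 56 mm across; it sinks straight down up to 14 mm on a linear spring and comes back. The three springs clearly differ; the stiffest needs about 16 N to go all the way
- left_tag (a point): where the top centre of the left stand's tag is when fully up, 80 mm above the table (this point stays when the tag moves). A level aluminium tab 26 mm (own x) by 40 mm (own y); it slides straight down 20 mm onto its grey block (top then at 60 mm), resists with about 4 N and stays where left. It may start up to 2 mm down
- spot_middle: the middle of three fixed black rubber spots, 156 x 106 x 4 mm (left is +y); origin under its centre, own x lengthwise away from the robot, z up. A stand (base 140 x 90 mm) is bolted on it: pad at own x = -30 mm, tag at +45 mm, a low scale with a brass drag pointer at own y = +35 to +45 mm beside the pad. The stands look alike; which spring is on which spot changes each time
- middle_pad (a point): where the top centre of the middle stand's pad is at rest, 74 mm above the table (this point stays when the pad moves). A level rubber-topped disc 56 mm across; it sinks straight down up to 14 mm on a linear spring and comes back. The three springs clearly differ; the stiffest needs about 16 N to go all the way
- middle_tag (a point): where the top centre of the middle stand's tag is when fully up, 80 mm above the table (this point stays when the tag moves). A level aluminium tab 26 mm (own x) by 40 mm (own y); it slides straight down 20 mm onto its grey block (top then at 60 mm), resists with about 4 N and stays where left. It may start up to 2 mm down
- spot_right: the right of three fixed black rubber spots, 156 x 106 x 4 mm (left is +y); origin under its centre, own x lengthwise away from the robot, z up. A stand (base 140 x 90 mm) is bolted on it: pad at own x = -30 mm, tag at +45 mm, a low scale with a brass drag pointer at own y = +35 to +45 mm beside the pad. The stands look alike; which spring is on which spot changes each time
- right_pad (a point): where the top centre of the right stand's pad is at rest, 74 mm above the table (this point stays when the pad moves). A level rubber-topped disc 56 mm across; it sinks straight down up to 14 mm on a linear spring and comes back. The three springs clearly differ; the stiffest needs about 16 N to go all the way
- right_tag (a point): where the top centre of the right stand's tag is when fully up, 80 mm above the table (this point stays when the tag moves). A level aluminium tab 26 mm (own x) by 40 mm (own y); it slides straight down 20 mm onto its grey block (top then at 60 mm), resists with about 4 N and stays where left. It may start up to 2 mm down
- tag_softest (a joint): how far the tag of the stand with the softest spring has been pushed down (m): 0 fully up, 0.020 fully down. On which spot that stand is must be felt out
- tag_other1 (a joint): how far the tag of one of the other two stands has been pushed down (m): 0 fully up, 0.020 fully down
- tag_other2 (a joint): how far the tag of one of the other two stands has been pushed down (m): 0 fully up, 0.020 fully down
- pointer_1 (a joint): drag pointer of one of the stands (in no particular order): the deepest that its pad has been pressed so far (m), 0 at the start. The pad pushes it down (0.5 N of friction) and it stays there when the pad rises
- pointer_2 (a joint): drag pointer of one of the stands (in no particular order): the deepest that its pad has been pressed so far (m), 0 at the start. The pad pushes it down (0.5 N of friction) and it stays there when the pad rises
- pointer_3 (a joint): drag pointer of one of the stands (in no particular order): the deepest that its pad has been pressed so far (m), 0 at the start. The pad pushes it down (0.5 N of friction) and it stays there when the pad rises
- awl_grip (a point): bead awl 150 mm long with a pink handle, lying between two stands; the point is on its handle. A bystander
- brush_grip (a point): brush 170 mm long, lying between two stands; the point is on its handle. A bystander
- cap_charm: small blue cap-shaped charm, 48 mm across, 30 mm high; origin under its centre. A bystander
- glue: white glue bottle, 40 mm across, 85 mm high; origin under its centre. A bystander
- spool: wooden spool, 48 mm across, 40 mm high, standing; origin under its centre. A bystander
- dish: white dish, 70 mm across, 22 mm high; origin under its centre. A bystander
- bead_jar: glass jar with a metal cap, 44 mm across, 50 mm high; origin under its centre. A bystander

How it is judged:
On the way, in this order (a step that is already met when the one before it is completed fails the run):
1. all three pads have been pressed at least 4 mm down (any order), while no tag has been pushed (value of joint each of pointer_1, pointer_2, pointer_3 above 0.004 m and value of joint each of tag_softest, tag_other1, tag_other2 below 0.006 m), for 0.05 s.
2. the softest stand's tag is pushed fully down (at least 17 of its 20 mm) (value of joint tag_softest above 0.017 m), for 0.2 s.
At the end, for the whole second after the job is handed in: The tag of the stand with the softest spring is at least 17 mm down, the other two tags less than 6 mm, all three drag pointers show at least 4 mm, and the bystanders are within 30 mm of where they were (value of joint each of pointer_1, pointer_2, pointer_3 above 0.004 m and value of joint tag_softest above 0.017 m and value of joint each of tag_other1, tag_other2 below 0.006 m and distance of each of awl_grip, brush_grip, cap_charm, glue, spool, dish, bead_jar from where it was at the start of the episode below 0.03 m); the robot touches nothing.
It fails at once if a wrong stand's tag is pushed down 8 mm or more (value of joint any of tag_other1, tag_other2 above 0.008 m).
It fails at once if a bystander is moved, lifted or carried by 30 mm or more (distance of any of awl_grip, brush_grip, cap_charm, glue, spool, dish, bead_jar from where it was at the start of the episode above 0.03 m).
It also fails if it takes over 42 s, if anything falls off the work surface, if the arm or the gripper's body presses on something with over 40 N, if the wrist force passes 120 N, or if a joint passes its speed limit or range.

## Working session

There is one attempt and no reset: what is moved stays moved. The work goes in short steps, each a Python script; the robot and the scene stay as the last script left them, time stands still between calls to the robot, and variables do not carry over. Pictures are saved under pics/ and viewed, about 8 in all and at most 12, crops included, and the job is handed in when it is done.

```bash
mkdir -p pics; python3 - <<'E'
from cell import r, optics
import cv2, numpy as np
for n in ("top","scene"):
    d=optics.get_image(n); np.savez(n+".npz",**d)
    cv2.imwrite(f"pics/{n}1.png",d["pixels"][:,:,::-1])
    print(n,d["fx"],d["cx"],d["cy"],np.round(d["camera_from_world"],3).tolist(), (d["depth"]>0).mean())
print(r.finger_overhang,r.current_t(),r.current_ee_rot(),r.current_opening(),r.current_contact_force())
E
```

```text
top 512.7159677889277 328.6659032245394 192.480540802744 [[0.016, -1.0, 0.004, -0.013], [-0.982, -0.017, -0.19, 0.616], [0.19, -0.001, -0.982, 0.969], [0.0, 0.0, 0.0, 1.0]] 0.99603125
scene 463.5046978597097 314.58619223458066 200.28546055965975 [[-0.605, 0.796, 0.016, 0.365], [0.497, 0.393, -0.774, -0.24], [-0.622, -0.46, -0.633, 1.385], [0.0, 0.0, 0.0, 1.0]] 0.9961640625
0.022 0.1 [ 1.72073016e-01  9.85084058e-01 -5.02325469e-04 -1.56806176e-04] 0.999151550958094 [ 0.00299446 -0.2697251   0.1946292 ]
```

View pics/top1.png

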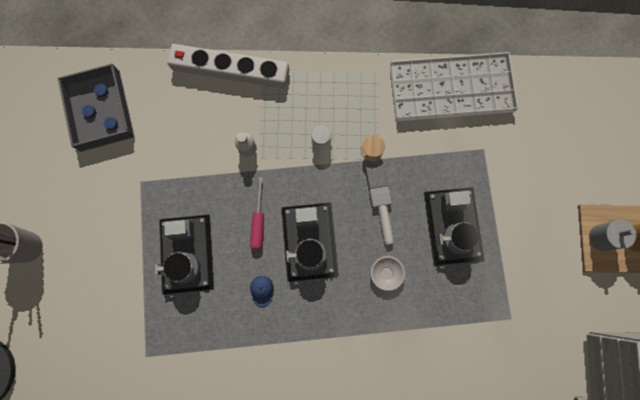

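View pics/scene1.png

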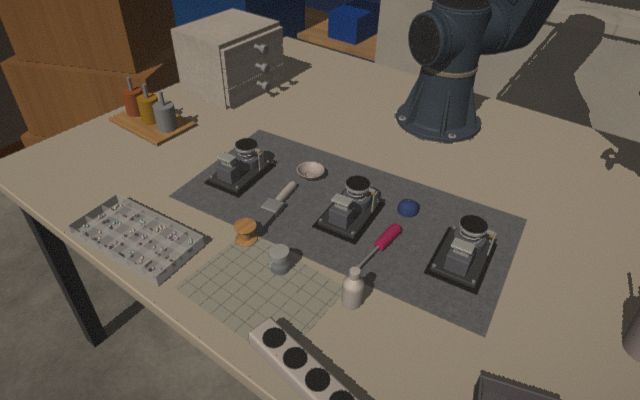

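The top view shows pads at about (179,267), (309,256) and (461,237), with tags just above them at (176,228), (306,214) and (458,198). The scene view agrees, and the bystanders lie low between the stands. Next I'll measure pads and tags by height from the depth.

```bash
cat > loc.py <<'E'
import numpy as np, cv2
def world(d):
    v,u=np.mgrid[:400,:640]; z=d["depth"]
    c=np.stack([(u-d["cx"])/d["fx"]*z,(v-d["cy"])/d["fy"]*z,z],-1)
    T=np.linalg.inv(d["camera_from_world"]); return c@T[:3,:3].T+T[:3,3]
def ray(d,u,v,h):
    T=np.linalg.inv(d["camera_from_world"]); a=T[:3,:3]@[(u-d["cx"])/d["fx"],(v-d["cy"])/d["fy"],1]
    return T[:3,3]+a*(h-T[2,3])/a[2]
E
python3 - <<'E'
import numpy as np, cv2
from loc import *
d=dict(np.load("top.npz")); W=world(d)
print("table z",np.median(W[310:330,200:400,2]))
for n,(up,vp),(ut,vt) in (("L",(179,267),(176,228)),("M",(309,256),(306,214)),("R",(461,237),(458,198))):
    for k,u,v,h in (("pad",up,vp,.074),("tag",ut,vt,.080)):
        s=np.zeros((400,640),np.uint8); s[v-22:v+22,u-24:u+24]=1
        zc=np.median(W[v-3:v+4,u-3:u+4,2])
        m=((abs(W[...,2]-zc)<.006)&(s>0)).astype(np.uint8)
        nn,lab,st,cen=cv2.connectedComponentsWithStats(m); i=lab[v,u]
        c=max(cv2.findContours((lab==i).astype(np.uint8),0,2)[0],key=cv2.contourArea)
        rect=cv2.minAreaRect(c); P=W[lab==i]
        print(n,k,"zc",zc.round(4),"n",st[i,4],"bbox",st[i,:4],"centroid ray",ray(d,*cen[i],h).round(4),"circ/rect ray",ray(d,*(cv2.minEnclosingCircle(c)[0] if k=="pad" else rect[0]),h).round(4),"depthmean",P.mean(0).round(4),rect[1:])
    # black spot/base outline: z in 3..40mm region
    u,v=(up+ut)//2,(vp+vt)//2
    s=np.zeros((400,640),np.uint8); s[v-55:v+55,u-40:u+40]=1
    m=((d["pixels"].max(-1)<32)&(s>0)).astype(np.uint8)
    m=cv2.morphologyEx(m,cv2.MORPH_OPEN,np.ones((3,3)))
    nn,lab,st,cen=cv2.connectedComponentsWithStats(m); i=1+st[1:,4].argmax()
    c=max(cv2.findContours((lab==i).astype(np.uint8),0,2)[0],key=cv2.contourArea)
    b=cv2.boxPoints(cv2.minAreaRect(c)); print(n,"spot corners",[ray(d,*p,.004)[:2].round(4).tolist() for p in b],cv2.minAreaRect(c))
p=d["pixels"][170:300,140:500,::-1]; cv2.imwrite("pics/c.png",np.clip(cv2.resize(p,None,fx=2.2,fy=2.2,interpolation=2)*1.8,0,255))
E
```

```text
table z 0.0007403553510397787
L pad zc 0.0738 n 683 bbox [156 252  36  30] centroid ray [0.4631 0.2865 0.074 ] circ/rect ray [0.464  0.2926 0.074 ] depthmean [0.4631 0.2866 0.0739] ((28.318195343017578, 32.44439697265625), 47.290611267089844)
L tag zc 0.0789 n 286 bbox [164 220  22  16] centroid ray [0.5374 0.2946 0.08  ] circ/rect ray [0.5374 0.2946 0.08  ] depthmean [0.5376 0.295  0.0787] ((13.33349895477295, 21.194292068481445), 84.2894058227539)
L spot corners [[0.4138, 0.3337], [0.5737, 0.2524], [0.5314, 0.1754], [0.3738, 0.2583]] ((201.98207092285156, 264.0774230957031), (41.36179733276367, 89.18492126464844), 30.160058975219727)
M pad zc 0.073 n 653 bbox [288 239  36  29] centroid ray [0.4928 0.0336 0.074 ] circ/rect ray [0.4921 0.0399 0.074 ] depthmean [0.4929 0.0336 0.0734] ((27.577163696289062, 31.11269760131836), 45.0)
M tag zc 0.0793 n 273 bbox [295 207  22  16] centroid ray [0.5671 0.0414 0.08  ] circ/rect ray [0.5672 0.0415 0.08  ] depthmean [0.5673 0.0414 0.079 ] ((13.33349895477295, 20.39826202392578), 84.2894058227539)
M spot corners [[0.5228, 0.0592], [0.5236, 0.0115], [0.4742, 0.0105], [0.4734, 0.0579]] ((309.5, 253.0), (24.0, 23.0), 90.0)
R pad zc 0.0733 n 657 bbox [442 222  37  29] centroid ray [ 0.5306 -0.2656  0.074 ] circ/rect ray [ 0.5301 -0.2596  0.074 ] depthmean [ 0.5308 -0.2659  0.073 ] ((28.421918869018555, 30.934356689453125), 47.121097564697266)
R tag zc 0.0786 n 269 bbox [448 191  22  15] centroid ray [ 0.6051 -0.2582  0.08  ] circ/rect ray [ 0.6051 -0.2581  0.08  ] depthmean [ 0.6054 -0.2586  0.0785] ((13.23399543762207, 20.696773529052734), 84.2894058227539)
R spot corners [[0.5047, -0.2228], [0.5059, -0.2953], [0.4813, -0.2944], [0.4801, -0.2222]] ((451.5, 258.0), (12.0, 35.0), 90.0)[ WARN:0@0.222] global loadsave.cpp:1063 imwrite_ Unsupported depth image for selected encoder is fallbacked to CV_8U.
```

View pics/c.png

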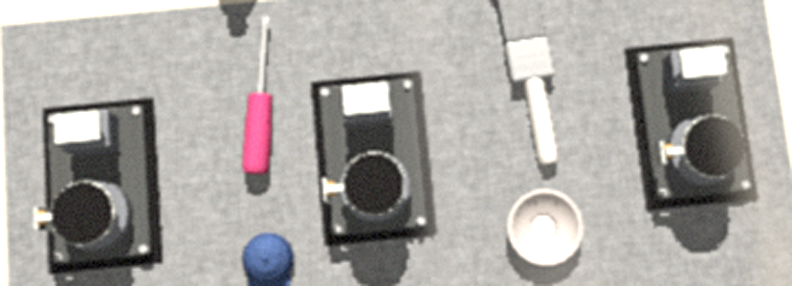

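The crop shows the three black pads with brass pointers on their left (+y) side and silver tags behind them. The 36 px boxes include the pointers, so the pad centres lie about 2 mm to -y of the centroids. Pad-to-tag distance comes out at about 75 mm and yaw at about 0.13 rad. I'll press the left pad first.

```bash
cat > act.py <<'E'
from cell import r, optics
import numpy as np
PAD=dict(L=(.463,.2845),M=(.4925,.032),R=(.5305,-.2675))
TAG=dict(L=(.5375,.2948),M=(.567,.0414),R=(.605,-.2583))
OH=r.finger_overhang
def quat(psi): return [np.cos(psi/2),np.sin(psi/2),0,0]
def best(p):
    q0=r.current_q(); c=[]
    for psi in (.128,.128+np.pi):
        q=r.inverse_kinematics(p,quat(psi))
        if q is not None: c.append((np.abs(np.array(q)-q0).max(),psi))
    return min(c)[1]
def press(s):
    x,y=PAD[s]; hi=[x,y,.15]; psi=best(hi); r.move_to(hi,quat(psi))
    r.move_linear([x,y,.074+OH+.006],vel=.1); r.sleep(.25)
    f0=np.array(r.current_contact_force()); rows=[]
    for dn in (.004,.007,.010):
        r.move_linear([x,y,.074+OH-dn],vel=.03); r.sleep(.25)
        z=r.current_tool_pos()[2]; f=np.array(r.current_contact_force())-f0
        rows.append((.074+OH-z,f[2])); print(s,"depth %.4f"%rows[-1][0],"F",f.round(2))
    k,b=np.polyfit(*np.array(rows).T,1); print(s,"k N/m %.0f"%k,"contact at %.4f"%(-b/k),"f0",f0.round(2),"psi",psi,"t",r.current_t())
    r.move_linear([x,y,.15],vel=.15)
E
python3 - <<'E'
from act import *
r.set_gripper(0.0); print(r.current_opening(), r.current_t()); press("L")
E
```

```text
0.0029361942258741094 0.8667
L depth 0.0039 F [-0.24  0.18  1.86]
L depth 0.0069 F [0.51 0.23 2.05]
L depth 0.0099 F [0.04 0.02 2.84]
L k N/m 161 contact at -0.0070 f0 [0.28 0.36 0.25] psi 3.2695926535897932 t 4.8833
```

```bash
python3 - <<'E'
import re
s=open('act.py').read()
s=s.replace("def press","def force():\n    a=[]\n    for _ in range(15): r.sleep(.02); a.append(r.current_contact_force())\n    return np.mean(a,0)\ndef press")
s=s.replace("np.array(r.current_contact_force())","force()")
open('act.py','w').write(s)
E
python3 - <<'E'
from act import *
press("M"); press("R")
E
```

```text
M depth 0.0038 F [1.27 0.04 4.61]
M depth 0.0067 F [1.02 0.1  7.68]
M depth 0.0095 F [ 0.07  0.02 10.74]
M k N/m 1073 contact at -0.0005 f0 [ 0.15 -0.2   0.02] psi 3.2695926535897932 t 10.075
R depth 0.0038 F [ 1.76 -1.36  2.54]
R depth 0.0069 F [ 1.65 -1.25  4.67]
R depth 0.0098 F [ 1.26 -0.95  6.03]
R k N/m 578 contact at -0.0008 f0 [0.04 0.16 0.13] psi 3.2695926535897932 t 15.425
```

Left is clearly softest (2.8 N at 10 mm, against 6.0 and 10.7). Its reading was noisy, so I'll re-press it with averaging. If that agrees, I'll push its tag.

```bash
python3 - <<'E'
from act import *
import cv2
press("L")
d=optics.get_image("top"); np.savez("top2.npz",**d)
E
```

```text
L depth 0.0039 F [ 0.23 -0.04  1.22]
L depth 0.0069 F [0.51 0.38 2.16]
L depth 0.0100 F [0.9  0.28 3.07]
L k N/m 306 contact at -0.0001 f0 [-0.08  0.12  0.17] psi 3.2695926535897932 t 21.6167
```

```bash
python3 - <<'E'
from act import *
import cv2
d=optics.get_image("scene"); p=d["pixels"][120:300,190:510,::-1]
cv2.imwrite("pics/s2.png",cv2.resize(p,None,fx=2.5,fy=2.5,interpolation=2))
E
```

```text
(no output)
```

View pics/s2.png

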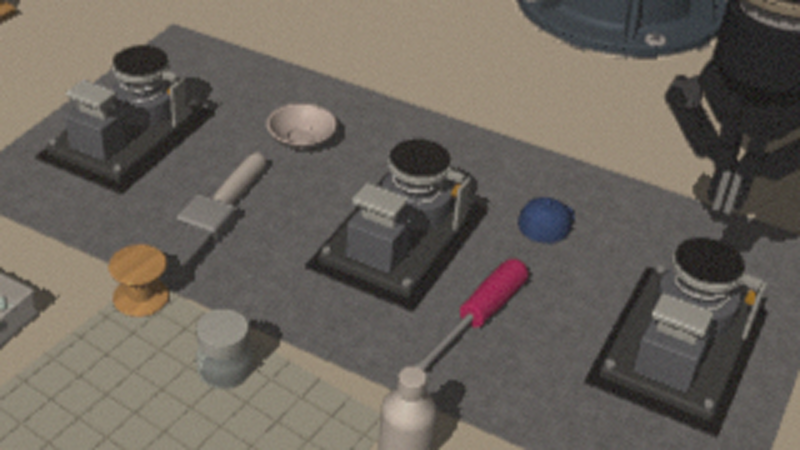

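All three brass pointers sit well down their scales, at (170,90), (455,187) and (750,297). All tags are up and the bystanders are in place. The repeat gives 306 N/m for left against 1073 and 578, so I'll push the left tag.

```bash
python3 - <<'E'
from act import *
import cv2
x,y=TAG["L"]; r.move_linear([x,y,.15],vel=.15)
r.move_linear([x,y,.08+OH+.005],vel=.12); r.sleep(.15); f0=force()
for z in (.072,.064,.0605,.0595):
    r.move_linear([x,y,z+OH],vel=.04)
    f=force()-f0; print(z,"tip %.4f"%(r.current_tool_pos()[2]-OH),f.round(2))
    if f[2]>15: break
r.sleep(.2); print(r.current_tool_pos())
r.move_linear([x,y,.15],vel=.15)
r.move_linear([x-.12,y+.05,.25],vel=.2)
d=optics.get_image("scene"); t=optics.get_image("top"); np.savez("top3.npz",**t)
cv2.imwrite("pics/s3.png",cv2.resize(d["pixels"][120:300,190:510,::-1],None,fx=2.5,fy=2.5,interpolation=2))
from loc import world
W=world(t)
for k,(u,v) in dict(L=(176,228),M=(306,214),R=(458,198)).items(): print(k,np.median(W[v-6:v+7,u-6:u+7,2]).round(4))
print(r.current_t(),r.current_contact_force())
E
```

```text
0.072 tip 0.0720 [ 0.03 -0.04 -0.32]
0.064 tip 0.0640 [-0.12 -0.05 -0.23]
0.0605 tip 0.0605 [ 0.01 -0.01 -0.34]
0.0595 tip 0.0601 [-1.96 -0.98  5.9 ]
[0.53761713 0.29486543 0.08204684]
L 0.0603
M 0.079
R 0.0783
28.05 [-0.14167101 -0.18939812  0.39178615]
```

View pics/s3.png

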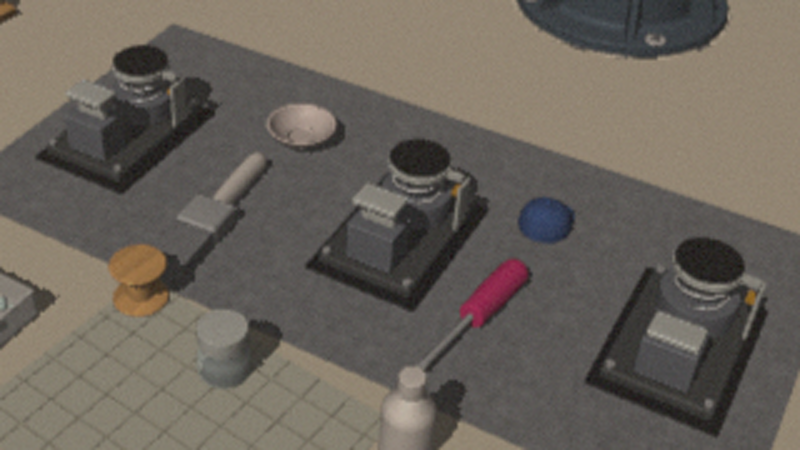

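The left tag at (675,335) now sits on its block. The other two tags are up, the pointers are down, the bystanders have not moved and the arm is clear.

```bash
python3 -c "
from cell import r
r.hand_in(); print(r.current_t())"
```

```text
the job is handed in; nothing more can be done
the job is handed in; nothing more can be done
```

I pressed all three pads about 1 cm with closed fingertips, found the left spring softest, pushed the left tag fully down, and handed the job in.

- **Springs:** left was about 306 N/m (3.1 N at 10 mm), right about 578 N/m, and middle about 1073 N/m. The first left press read noisily (161 N/m, with an implausible contact height). I repeated it with averaged readings before pushing any tag, and it again came out softest.
- **Last checks:** the depth image put the left tag at 60.3 mm (fully down), and the middle and right tags at 79.0 and 78.3 mm (both up). In the picture all three pointers were down, the bystanders had not visibly moved, and the arm was clear. The clock read 28 s of the 42 s allowed.
- **Tag force:** while pushing the tag, the paused readings showed no load until it bottomed out at 5.9 N. I took that as friction holding the tag between steps.

No check failed at the end. I judged the pointers and bystanders by eye only and did not measure them.

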